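# Open the dial padlock and take it off the sample case

### The job

Unlock the flat sample case on the bench: turn the dial of the padlock that lies on its lid click by click until the pointer points straight at the shackle, then pull the shackle out to its stop. Take the padlock off the T-shaped staple, sideways through the gap of the opened shackle, and present it: the program finishes while still holding it in the gripper, still and level, shackle open, at least 10 cm above the case lid. Leave the small loose things on and around the case where they are.

Things in the scene. Friction and masses are not known exactly. Their poses are not given: they have to be found in the camera images.
- case: flat grey-and-aluminium case, fixed to the bench, 230 (x) x 190 (y) x 34 mm high. Origin under its centre at bench level; x axis toward its hinged back, away from the robot (within 0.35 rad); z up. On its lid: a hasp plate with the padlock, and a T-shaped staple.
- hasp (a point): centre of the top of the dark steel hasp plate (80 x 44 x 10 mm) on the lid, 44 mm above the bench. The padlock lies on it between two low ribs (7 mm high, along case y, 1.0 and 1.5 mm from the padlock's end faces): they stop it sliding along x or turning much, but leave it free to be lifted or slid along y.
- staple (a point): centre of the T head of the steel staple fixed on the case, 42 mm ahead (case +x) of the padlock's centre, 79 mm above the bench. Upright post 8 mm thick, inside the shackle. Head 8 (x) x 34 (y) x 8 mm, so the shackle cannot be lifted off over it; its underside is 14 mm above the top of the shackle bar as it lies.
- lock: steel padlock lying on its back on the hasp plate, 0.36 kg in all (+-20 %). Body 64 (x) x 50 (y) x 26 mm high. Origin at the centre of its underside; x axis along the shackle, away from the robot, parallel to the case's x; z up, through the dial. Shackle: U of 8 mm steel bar at 13 mm height, legs at y = +17 and -17 mm, crown's outer edge at x = 78 mm when shut.
- dial (a joint): dial angle, rad: 0 = pointer along the padlock's +x, at the shackle and the white index line on the body (the opening notch); grows counter-clockwise from above. Starts 3 to 5 clicks positive (0.68 to 1.41): turn it clockwise. Sprung notches every 0.262 rad, about 0.05 N m; settles into the nearest when let go. Shackle free only within about 0.1 of 0. Stops at -0.65 and 1.75.
- dial_grip (a point): point on the dial's axis, 8 mm nearer the robot than the padlock's centre, 42 mm above its underside. Black disc 44 mm wide, 4 mm thick on the body; on it a bar handle 10 mm wide, 35 mm long, 18 mm high: its top 6 mm above this point, the disc's face 12 mm below. One end of the bar is pointed, with a white line on top: the pointer, this point's x axis.
- shackle (a joint): how far the shackle is pulled out along the padlock's +x, m: 0 shut, 0.025 at its stop. Friction about 2.5 N (it stays where it is left); held shut by the dial, with 1 mm of play, unless the dial is at 0.
- shackle_grip (a point): point midway between the two legs of the shackle, 60 mm from the padlock's centre as shut (13 mm above the padlock's underside, 23 mm above the lid), moving with the shackle. Here the two straight legs can be pinched together from outside across y: 42 mm wide over both, rigid.
- gap (a point): on the padlock, x = 40, y = +17 mm, 13 mm above its underside. Only the +y leg leaves the body; with the shackle fully out a gap of about 15 mm opens here between body and leg end. The 8 mm staple post passes out through it when the padlock moves toward its own -y: by 40 mm or more before the T head is clear of the shackle for lifting. Raise it up to 12 mm first or slide it on the plate.
- body_grip (a point): point inside the padlock's body, 6 mm ahead of its centre, 15 mm above its underside: near its centre of mass with the shackle open. Grip the body here across y (50 mm) from above, fingers either side; the dial's top is 33 mm above this point, the lid 25 mm below it.
- tweezers_b: steel tweezers 119 mm long, 14 mm wide, 8 mm high, loose on the front part of the case lid; origin at the underside of their middle. Not to be moved.
- loupe: black stand loupe, 38 mm diameter, 36 mm high, loose on the bench to the right; origin under its centre. Not to be moved.
- marker_black: white marker pen with black cap, 138 mm long, loose on the bench to the left. Not to be moved.
- vial_1: capped glass vial 24 mm diameter, 58 mm high, loose on the bench to the right of the case; origin under its middle. Not to be moved.
Not all that is in view belongs to the job. Leave any blue look-alike of the lock alone.

How it is judged (in metres and radians):
On the way, in this order (a step that is already met when the one before it is completed fails the run):
1. the dial is turned to the opening notch, the shackle still shut (value of joint dial between -0.1 and 0.1 rad and value of joint shackle below 0.006 m), for 0.2 s.
2. the shackle is pulled out to its stop while the padlock is still on the case (value of joint shackle above 0.021 m and height (world z) of lock below 0.07 m), for 0.2 s.
3. the padlock is off the staple and above it (height (world z) of lock above 0.11 m), for 0.1 s.
At the end, for the whole second after the job is handed in: At the end the gripper holds the padlock (finger contact over 1 N) still (under 0.03 m/s), its underside more than 0.13 m above the bench (about 0.1 m above the lid), level within 0.3 rad, shackle out by more than 18 mm, touching the case nowhere (height (world z) of lock above 0.13 m and angle between lock's own z axis and vertical below 0.3 rad and value of joint shackle above 0.018 m and contact force between the fingers and lock above 1 N and contact force between lock and case below 0.1 N and linear speed of lock below 0.03 m/s); the arm keeps its last pose, push and grip.
It fails at once if a bystander is moved by more than 3 cm (distance of any of tweezers_b, loupe, marker_black, vial_1 from where it was at the start of the episode above 0.03 m).
It also fails if it takes over 58 s, if anything falls off the work surface, if the arm or the gripper's body presses on something with over 40 N, if the wrist force passes 120 N, or if a joint passes its speed limit or range.

### The arm

A 7-joint arm with a two-finger parallel gripper is mounted at the origin on a cart in front of the work surface, level with it; the furniture and walls round the work are solid. World frame = base frame: x ahead of the robot, y to its left, z up, the work surface at z = 0. Lengths are in mm, angles in rad, forces in N, time in s.
With the tool pointing down it reaches from about 400 to 875 mm from the base axis. Payload 6.5 kg.
Tool frame: the origin (TCP) lies at the very end of the fingers, on their centre line; the grasp point (between the pads) lies 19 mm behind it; z points along the fingers, y is the line along which they close (so a half turn about z gives the same grasp; the last joint's range is limited). The gripper opens to 88 mm and grips with 3 to 60 N. Pads are 18 mm wide; open, the fingers measure 123 mm over their backs; the gripper's body (75 mm by 187 mm) begins 45 mm behind the grasp point.
Start: joints at [1.169, 0.536, -0.004, 1.538, 0.003, 1.067, -0.071], TCP at [214.187, -613.689, 238.716] pointing down, gripper open.
Joint ranges: [-2.7, 2.7], [-0.37, 2.16], [-1.27, 1.26], [0.24, 2.4], [-1.31, 4.45], [0.19, 1.91], [-2.76, 2.76]. Speed limits (rad/s): [2.39, 2.39, 3.14, 3.14, 3.14, 3.14, 3.14].

### API

Orientations are given as a rotation vector (axis times angle).
In Python, from station import status, vision, env, spotter gives the robot as it stands.
- The arm moves only by the shell command python3 -m inch 'ROWS' [FORCE]. ROWS is JSON, a list of rows, each an object with "grip": the opening, from -1 (shut) to 1 (fully open); "slide": the shift along the tool's x, y, z in units of 40 mm (1.0 is 40 mm), a list of three; "turn": the turn, a rotation vector about the tool's x, y, z in units of 5 degrees (1.0 is 5 degrees), a list of three. A call has 1 to 5 rows; each row is the pose to reach, as a shift and turn from the pose commanded when the call began, along the tool's axes at that moment; what a row does not reach only later rows make up. A row lasts 1/10 s, in which the tool goes at most 50 mm and 8.59 degrees, less where a joint would pass 70% of its speed; a pose out of reach is approached as far as the arm can. A call with a gripper value outside its range is refused whole. The fingers move at their own pace and stop on an object; FORCE is the grip in N (left out, the last holds). Time passes only in rows, so rows that repeat a pose let the fingers close. It gives the time, the measured TCP pose, the force, the opening and the grip force at its end, in the units of the state.
- status.get_state(): the state, without advancing time (a new reading comes with each control period).
- vision.read_camera(name): name is "side" or "top"; returns a dict with "pixels" (420x560x3 uint8, blue, green, red), "fx", "fy", "cx", "cy" (pixels), "view" (4x4, takes a point from world to camera coordinates). Camera axes: x right, y down, z forward; pixel columns grow to the right and rows downward; lengths in mm; the calibration is good to about 2 mm. A picture is of the moment at which its call begins. There is no depth.
- env.hand_in(): hands the job in; it is judged then, once.
Trained networks look in a picture, given as the dict that the camera call returned (one of the last four; its "shot" number tells which), for a name from the list of things; names that differ only in an ending like _2 or _b are one class to them, and where a whole thing is asked for, a point or a joint stands for the part that bears it (a point fixed in the world has none). Each returns a list of dicts, best first, with "p" (0 to 1); they miss things now and then, are a little off and sometimes report something else, mostly with a low value. They report only what shows in the picture. A call takes as long as a camera call. They do not tell look-alikes from the thing itself.
- spotter.find_in(name, picture): "box" ([left, top, width, height] in pixels, round what is visible of it).
The state is a dict: "time_s": time; "q": joint angles; "qvel": joint speeds; "tau": joint torques, N m; "position": TCP position; "ee_rot": TCP orientation; "ft_force": force on the tool from outside, world axes, zero at the start; "wrist_torque": the same for the moment, N m; "finger_gap": finger opening in mm; "gripper_force": force on a finger pad.
Only numpy, scipy, OpenCV 4.12 (cv2) and the standard library are available. Lean on these libraries where they do the work, as an engineer would, in place of code of your own. Each camera call takes 0.05 s, during which the arm holds its last target. There are 200 camera calls.

## Working session

There is one attempt and no reset: what is moved stays moved. The work goes in short steps, Python scripts to look and compute and a shell command to move; the robot and the scene stay as the last step left them, time stands still between calls to the robot, and variables do not carry over. Pictures are saved under pics/ and viewed, at most 10 in all, crops included, and the job is handed in when it is done.

```bash
mkdir -p pics; ls
cat > h.py <<'E'
import numpy as np, cv2
from scipy.spatial.transform import Rotation as R
from station import status, vision, env, spotter
def ray(P,u,v):
    V=np.array(P["view"]);d=np.array([(u-P["cx"])/P["fx"],(v-P["cy"])/P["fy"],1.]);Rm=V[:3,:3]
    return -Rm.T@V[:3,3], Rm.T@d
def atz(P,u,v,z):
    o,d=ray(P,u,v);return o+d*(z-o[2])/d[2]
def proj(P,p):
    V=np.array(P["view"]);c=V[:3,:3]@np.array(p,float)+V[:3,3]
    return np.array([P["fx"]*c[0]/c[2]+P["cx"],P["fy"]*c[1]/c[2]+P["cy"]])
def st():
    s=status.get_state();print({k:np.round(s[k],3).tolist() for k in ("time_s","position","ee_rot","ft_force","finger_gap","gripper_force")});return s
E
python3 - <<'E'
from h import *
st()
for c in("top","side"):
    P=vision.read_camera(c);cv2.imwrite(f"pics/{c}0.png",P["pixels"])
    print(c,P["fx"],ray(P,280,210))
    for n in("case","lock","dial","shackle","staple","hasp","tweezers_b","loupe","vial_1","marker_black"):
        try:
            for d in spotter.find_in(n,P)[:2]:
                b=d["box"];print(n,round(d["p"],2),np.round(b,1).tolist(),atz(P,b[0]+b[2]/2,b[1]+b[3]/2,50).round(0))
        except Exception as e: print(n,e)
E
```

```text
pics
{'time_s': 0.0, 'position': [213.965, -613.141, 237.874], 'ee_rot': [-3.096, -0.525, 0.001], 'ft_force': [-0.177, 0.177, 0.604], 'finger_gap': 88.116, 'gripper_force': 0.0}
top 537.331388343758 (array([ 375.14479879,   44.92720067, 1444.02418246]), array([ 0.10738014,  0.03739801, -0.99360467]))
lock 0.92 [197.5, 231.5, 44.6, 30.2] [433. 255.  50.]
lock 0.89 [282.1, 189.5, 24.3, 42.7] [523.  60.  50.]
dial 0.64 [198.7, 243.1, 14.6, 12.5] [426. 291.  50.]
dial 0.59 [289.4, 211.1, 13.6, 18.3] [498.  56.  50.]
shackle 0.6 [295.9, 189.3, 4.6, 7.2] [570.  49.  50.]
shackle 0.52 [224.1, 231.8, 15.7, 21.5] [443. 223.  50.]
staple 0.9 [250.6, 160.2, 86.8, 100.7] [524.  61.  50.]
hasp 0.66 [252.3, 160.2, 90.3, 98.8] [526.  52.  50.]
hasp 0.32 [285.7, 212.2, 16.3, 16.2] [498.  62.  50.]
loupe 0.72 [418.7, 246.9, 16.7, 12.5] [ 408. -279.   50.]
loupe 0.67 [160.1, 211.7, 25.4, 48.6] [462. 378.  50.]
vial_1 0.52 [397.0, 164.7, 15.0, 11.5] [ 624. -230.   50.]
vial_1 0.41 [294.6, 189.0, 13.6, 15.4] [560.  41.  50.]
marker_black 0.57 [158.4, 214.5, 28.1, 45.0] [460. 379.  50.]
side 379.6923656191911 (array([178.20837764, 694.03504389, 651.42447115]), array([ 0.39031393, -0.67510881, -0.62603745]))
case 0.92 [229.5, 190.5, 119.4, 80.7] [495. 102.  50.]
lock 0.85 [255.8, 275.8, 35.0, 48.4] [422. 294.  50.]
lock 0.78 [266.6, 204.1, 41.2, 25.2] [524.  59.  50.]
dial 0.7 [261.5, 291.7, 22.1, 23.1] [419. 302.  50.]
dial 0.52 [289.2, 205.6, 16.0, 12.0] [513.  29.  50.]
shackle 0.64 [271.8, 202.9, 0.8, -0.6] [586.  30.  50.]
staple 0.8 [230.1, 190.2, 115.3, 81.4] [497. 104.  50.]
hasp 0.83 [228.5, 185.2, 116.0, 84.1] [506.  94.  50.]
tweezers_b 0.62 [299.6, 234.5, 20.1, 19.7] [432. 118.  50.]
loupe 0.57 [371.6, 169.1, 12.1, 12.6] [ 394. -236.   50.]
vial_1 0.42 [301.5, 150.0, 9.4, 16.4] [ 613. -214.   50.]
marker_black 0.72 [207.0, 318.1, 44.8, 52.9] [438. 416.  50.]
marker_black 0.46 [266.6, 203.5, 41.8, 28.8] [522.  63.  50.]
```

Run:
```python
import cv2,numpy as np
a=cv2.imread("pics/top0.png")[145:275,235:355];b=cv2.imread("pics/side0.png")[175:295,220:360]
a=cv2.resize(a,None,fx=4.5,fy=4.5,interpolation=cv2.INTER_CUBIC);cv2.imwrite("pics/topc.png",a)
cv2.imwrite("pics/sidec.png",cv2.resize(b,None,fx=5,fy=5,interpolation=cv2.INTER_CUBIC))
```

```text
(no output)
```

View pics/topc.png

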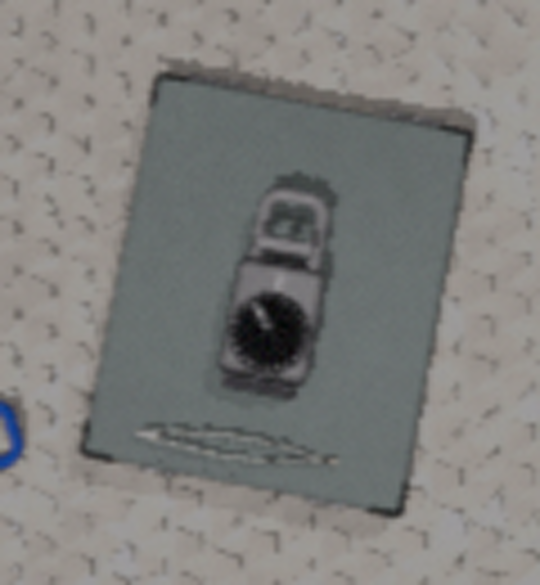

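View pics/sidec.png

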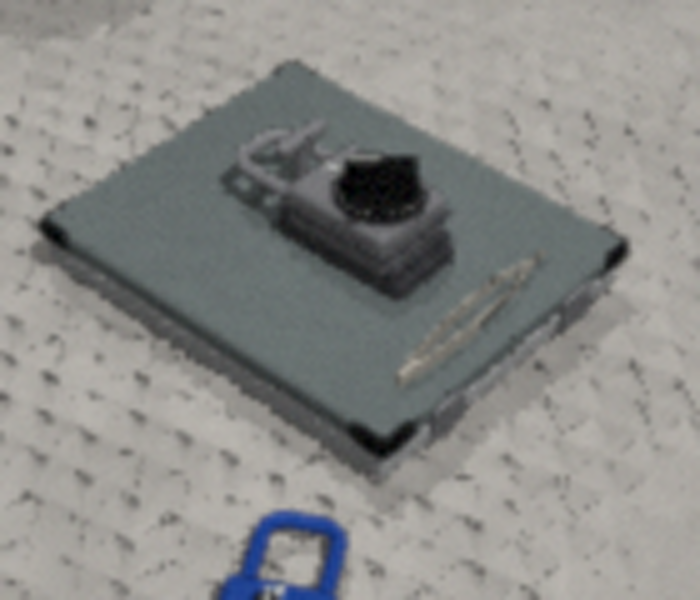

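The top crop shows the case yawed a little clockwise, with the lid corners at crop (160,75), (472,132), (402,515) and (88,455). The silver lock's disc is centred at (269,332), with the pointer toward upper left and the tweezers in front. The blue padlock to the left is the decoy.

Run:
```python
from h import *
P=vision.read_camera("top");S=vision.read_camera("side")
f=lambda p,z:atz(P,p[0]/4.5+235-.4,p[1]/4.5+145-.4,z)
g=lambda p,z:atz(S,p[0]/5+220-.4,p[1]/5+175-.4,z)
c=np.array([f(p,34) for p in((160,75),(472,132),(402,515),(88,455))]);print(c.round(1),c.mean(0))
L=[np.linalg.norm(c[i]-c[(i+1)%4]) for i in range(4)];print(L)
e=(c[0]-c[3]+c[1]-c[2])[:2];yaw=np.arctan2(e[1],e[0]);print("yaw",yaw)
e=(c[0]-c[1]+c[3]-c[2])[:2];print("yaw2",np.arctan2(-e[0],e[1]))
s=np.array([g(p,34) for p in((290,65),(625,245),(385,440),(45,225))]);print(s.round(1),s.mean(0))
for a,b in((0,3),(1,2)):pass
d=f((269,332),72);print("disc",d,"side",g((380,190),74))
for z in(92,):
  a,b=f((253,305),z),f((269,329),z);print("ptr",a,b,np.arctan2(*(a-b)[[1,0]])-yaw)
a,b=g((345,157),92),g((380,158),92);print(a,b,np.arctan2(*(a-b)[[1,0]])-yaw)
```

```text
[[658.8 122.6  34. ]
 [621.1 -61.1  34. ]
 [396.9 -15.   34. ]
 [434.4 167.1  34. ]] [527.80824242  53.38070383  34.        ]
[np.float64(187.6047890712706), np.float64(228.85644034155789), np.float64(185.92452172871432), np.float64(228.74980303115248)]
yaw -0.19911271073712566
yaw2 -0.20266402374006134
[[619.8 -54.8  34. ]
 [397.7  -8.5  34. ]
 [437.2 169.7  34. ]
 [654.1 128.2  34. ]] [527.19619501  58.66587845  34.        ]
disc [501.20039422  59.96315811  72.        ] side [500.94838192  60.52309196  74.        ]
ptr [514.74817347  68.49938653  92.        ] [501.05373308  59.71758204  92.        ] 0.7693248311614383
[517.1595918   67.00646835  92.        ] [502.48458791  59.03150576  92.        ] 0.696904374148958
```

```bash
cat >> h.py <<'E'
def goal(p,ang):
    s=st();A=R.from_rotvec(s["ee_rot"]);x=np.array([np.cos(ang),np.sin(ang),0]);z=np.array([0,0,-1.])
    if A.as_matrix()[:,0]@x<0:x=-x
    B=R.from_matrix(np.c_[x,np.cross(z,x),z])
    print("slide",(A.inv().apply(np.array(p)-s["position"])/40).round(3),"turn",((A.inv()*B).as_rotvec(degrees=True)/5).round(2),"q",np.round(s["q"],2))
E
python3 -c "
from h import *
goal((501.2,60,200),.585)"
```

```text
{'time_s': 1.2, 'position': [214.184, -613.692, 238.716], 'ee_rot': [3.097, 0.525, -0.0], 'ft_force': [0.682, 0.327, -0.186], 'finger_gap': 88.0, 'gripper_force': 0.0}
slide [ 12.324 -13.537   0.967] turn [ 0.    0.   -2.86] q [ 1.17  0.54 -0.    1.54  0.    1.07 -0.07]
```

```bash
python3 -m inch '[{"grip":1,"slide":[0.8,-0.9,0],"turn":[0,0,0]},{"grip":1,"slide":[1.6,-1.8,0],"turn":[0,0,0]},{"grip":1,"slide":[2.4,-2.7,0],"turn":[0,0,0]},{"grip":1,"slide":[3.2,-3.6,0],"turn":[0,0,0]},{"grip":1,"slide":[4,-4.4,0],"turn":[0,0,0]}]' 
python3 -m inch '[{"grip":1,"slide":[0.8,-0.9,0],"turn":[0,0,0]},{"grip":1,"slide":[1.6,-1.8,0],"turn":[0,0,0]},{"grip":1,"slide":[2.4,-2.7,0],"turn":[0,0,0]},{"grip":1,"slide":[3.2,-3.6,0],"turn":[0,0,0]},{"grip":1,"slide":[4,-4.4,0],"turn":[0,0,0]}]' 
python3 -c "
from h import *
goal((501.2,60,200),.585)"
```

```text
time_s: 1.7
position: [307.7, -392.7, 238.9]
ee_rot: [3.097, 0.525, 0.0]
ft_force: [0.2, -0.3, -0.9]
finger_gap: 88.0
gripper_force: 0.0
time_s: 2.2
position: [400.7, -173.9, 239.1]
ee_rot: [3.097, 0.525, 0.001]
ft_force: [1.3, -0.1, 0.1]
finger_gap: 88.0
gripper_force: 0.0
{'time_s': 2.2, 'position': [400.737, -173.888, 239.089], 'ee_rot': [3.097, 0.525, 0.001], 'ft_force': [1.296, -0.132, 0.067], 'finger_gap': 87.98, 'gripper_force': 0.0}
slide [ 4.299 -4.693  0.976] turn [ 0.01 -0.   -2.85] q [ 0.53  0.18 -0.25  2.06  0.06  0.9  -0.99]
```

```bash
python3 -m inch '[{"grip":1,"slide":[0.8,-0.9,0],"turn":[0,0,0]},{"grip":1,"slide":[1.6,-1.8,0],"turn":[0,0,-1]},{"grip":1,"slide":[2.5,-2.7,0],"turn":[0,0,-2]},{"grip":1,"slide":[3.4,-3.6,0.3],"turn":[0,0,-2.85]},{"grip":1,"slide":[4.3,-4.6,0.6],"turn":[0,0,-2.85]}]' 
python3 -c "
from h import *
goal((501.2,60,150),.585)"
```

```text
time_s: 2.7
position: [500.1, 48.7, 216.8]
ee_rot: [3.007, 0.907, 0.003]
ft_force: [0.2, -0.0, 0.3]
finger_gap: 88.2
gripper_force: 0.0
{'time_s': 2.7, 'position': [500.104, 48.692, 216.768], 'ee_rot': [3.007, 0.907, 0.003], 'ft_force': [0.154, -0.021, 0.256], 'finger_gap': 88.237, 'gripper_force': 0.0}
slide [ 0.177 -0.222  1.669] turn [ 0.01 -0.02  0.01] q [ 0.16  0.35 -0.42  1.93  0.18  0.9  -1.33]
```

```bash
python3 -m inch '[{"grip":0.2,"slide":[0.18,-0.22,0.8],"turn":[0,0,0]},{"grip":0.2,"slide":[0.18,-0.22,1.6],"turn":[0,0,0]},{"grip":0.2,"slide":[0.18,-0.22,2.4],"turn":[0,0,0]},{"grip":0.2,"slide":[0.18,-0.22,2.4],"turn":[0,0,0]},{"grip":0.2,"slide":[0.18,-0.22,2.4],"turn":[0,0,0]}]'
python3 - <<'E'
from h import *
goal((501.2,60,77),.585)
S=vision.read_camera("side");cv2.imwrite("pics/s1.png",cv2.resize(S["pixels"][140:280,200:390],None,fx=4,fy=4,interpolation=cv2.INTER_CUBIC))
E
```

```text
time_s: 3.2
position: [500.1, 58.3, 121.0]
ee_rot: [-3.008, -0.905, 0.001]
ft_force: [1.1, 0.8, 0.3]
finger_gap: 53.3
gripper_force: 0.0
{'time_s': 3.2, 'position': [500.149, 58.34, 120.976], 'ee_rot': [-3.008, -0.905, 0.001], 'ft_force': [1.078, 0.802, 0.34], 'finger_gap': 53.278, 'gripper_force': 0.0}
slide [ 0.045 -0.02   1.099] turn [-0.    0.   -0.01] q [ 0.09  0.49 -0.37  1.99  0.27  0.7  -1.43]
```

View pics/s1.png

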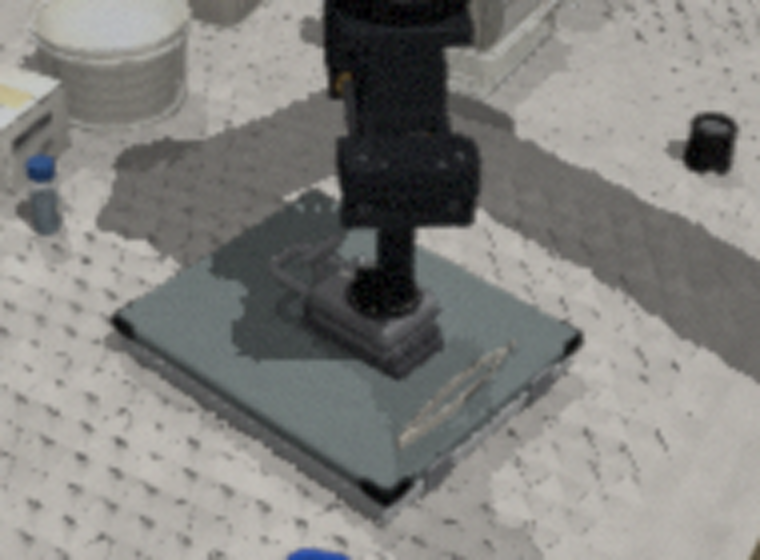

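The picture shows the fingers over the dial (about 395,265), with the lock and tweezers undisturbed. I'll descend and close on the bar.

```bash
python3 -m inch '[{"grip":0.2,"slide":[0.04,-0.02,0.5],"turn":[0,0,0]},{"grip":0.2,"slide":[0.04,-0.02,0.9],"turn":[0,0,0]},{"grip":0.2,"slide":[0.04,-0.02,1.08],"turn":[0,0,0]},{"grip":0.2,"slide":[0.04,-0.02,1.08],"turn":[0,0,0]}]' 
python3 -m inch '[{"grip":-1,"slide":[0,0,0],"turn":[0,0,0]},{"grip":-1,"slide":[0,0,0],"turn":[0,0,0]},{"grip":-1,"slide":[0,0,0],"turn":[0,0,0]},{"grip":-1,"slide":[0,0,0],"turn":[0,0,0]},{"grip":-1,"slide":[0,0,0],"turn":[0,0,0]}]' 20
```

```text
time_s: 3.65
position: [501.3, 59.8, 77.9]
ee_rot: [3.008, 0.905, 0.001]
ft_force: [-0.2, 0.4, -0.7]
finger_gap: 53.1
gripper_force: 0.0
time_s: 4.15
position: [501.1, 59.9, 77.5]
ee_rot: [3.008, 0.905, 0.0]
ft_force: [-0.3, 0.2, -0.4]
finger_gap: 15.0
gripper_force: 0.0
```

```bash
python3 -m inch '[{"grip":-1,"slide":[0,0,0],"turn":[0,0,0]},{"grip":-1,"slide":[0,0,0],"turn":[0,0,0]},{"grip":-1,"slide":[0,0,0],"turn":[0,0,0]}]' 20
```

```text
time_s: 4.45
position: [501.1, 59.7, 77.5]
ee_rot: [3.008, 0.905, 0.0]
ft_force: [0.4, -0.9, 2.2]
finger_gap: 9.7
gripper_force: 19.9
```

```bash
python3 -m inch '[{"grip":-1,"slide":[0,0,0],"turn":[0,0,1.2]},{"grip":-1,"slide":[0,0,0],"turn":[0,0,2.4]},{"grip":-1,"slide":[0,0,0],"turn":[0,0,3.6]},{"grip":-1,"slide":[0,0,0],"turn":[0,0,4.8]},{"grip":-1,"slide":[0,0,0],"turn":[0,0,6]}]' 20
python3 -m inch '[{"grip":-1,"slide":[0,0,0],"turn":[0,0,1]},{"grip":-1,"slide":[0,0,0],"turn":[0,0,2]},{"grip":-1,"slide":[0,0,0],"turn":[0,0,3]},{"grip":-1,"slide":[0,0,0],"turn":[0,0,3]},{"grip":-1,"slide":[0,0,0],"turn":[0,0,3]}]' 20
python3 -c "
from h import *
goal((501.2,60,77.5),-.2);print(status.get_state()['wrist_torque'])"
```

```text
time_s: 4.95
position: [501.3, 59.7, 77.5]
ee_rot: [3.14, 0.089, 0.001]
ft_force: [0.3, -0.7, 1.4]
finger_gap: 10.1
gripper_force: 19.9
time_s: 5.45
position: [501.2, 59.8, 77.5]
ee_rot: [3.126, -0.311, 0.001]
ft_force: [0.7, -1.0, 1.5]
finger_gap: 9.9
gripper_force: 19.9
{'time_s': 5.45, 'position': [501.248, 59.846, 77.46], 'ee_rot': [3.126, -0.311, 0.001], 'ft_force': [0.707, -1.007, 1.452], 'finger_gap': 9.85, 'gripper_force': 19.914}
slide [-0.002 -0.004 -0.001] turn [ 0.   -0.01  0.02] q [-0.1   0.55 -0.14  2.02  0.13  0.58 -2.1 ]
[-0.18408573 -0.20959309 -0.10158232]
```

```bash
python3 -m inch '[{"grip":0,"slide":[0,0,0],"turn":[0,0,0]},{"grip":0.2,"slide":[0,0,0],"turn":[0,0,0]},{"grip":0.2,"slide":[0,0,0],"turn":[0,0,0]},{"grip":0.2,"slide":[0,0,-0.5],"turn":[0,0,0]},{"grip":0.2,"slide":[0,0,-1.3],"turn":[0,0,0]}]'
python3 -m inch '[{"grip":1,"slide":[0,0,-0.8],"turn":[0,0,0]},{"grip":1,"slide":[0,3,-0.8],"turn":[0,0,0]},{"grip":1,"slide":[0,3,-0.8],"turn":[0,0,0]},{"grip":1,"slide":[0,3,-0.8],"turn":[0,0,0]},{"grip":1,"slide":[0,3,-0.8],"turn":[0,0,0]}]'
python3 - <<'E'
from h import *
st()
a,b=vision.read_camera("top"),vision.read_camera("side")
rs=lambda i:cv2.resize(i,(399,570),interpolation=cv2.INTER_CUBIC)
A=cv2.resize(a["pixels"][180:250,265:325],None,fx=7,fy=7,interpolation=cv2.INTER_CUBIC)
B=cv2.resize(b["pixels"][190:244,255:305],None,fx=7.5,fy=7.5,interpolation=cv2.INTER_CUBIC)
C=np.zeros((490,A.shape[1]+B.shape[1],3),np.uint8);C[:,:420]=A;C[:B.shape[0],420:]=B
cv2.imwrite("pics/d.png",C)
E
```

```text
time_s: 5.95
position: [499.1, 59.8, 128.3]
ee_rot: [3.125, -0.314, -0.007]
ft_force: [-0.0, 0.9, 0.2]
finger_gap: 47.6
gripper_force: 0.0
time_s: 6.45
position: [475.9, -61.3, 161.2]
ee_rot: [3.123, -0.324, -0.001]
ft_force: [-0.2, 0.2, 0.4]
finger_gap: 87.0
gripper_force: 0.0
{'time_s': 6.45, 'position': [475.872, -61.303, 161.221], 'ee_rot': [3.123, -0.324, -0.001], 'ft_force': [-0.209, 0.184, 0.389], 'finger_gap': 86.955, 'gripper_force': 0.0}
```

View pics/d.png

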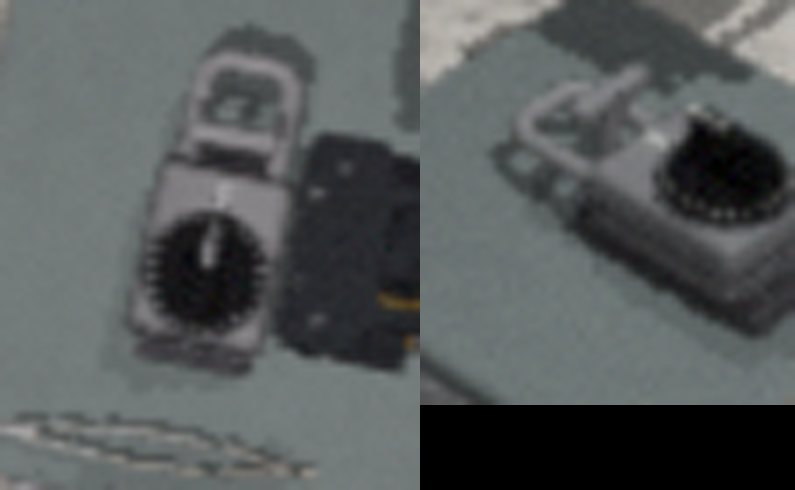

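The pointer (208,265 to 215,220) lines up with the index line at (222,190), and the shackle is still shut. Next comes the shackle pinch.

```bash
python3 -c "
from h import *
goal((567.8,46.5,161),-.2)"
```

```text
{'time_s': 6.55, 'position': [477.037, -57.146, 161.3], 'ee_rot': [-3.125, 0.315, 0.0], 'ft_force': [-0.708, -0.046, -0.493], 'finger_gap': 88.129, 'gripper_force': 0.0}
slide [ 1.706 -2.992  0.009] turn [-0.01  0.   -0.01] q [ 0.14  0.37 -0.14  2.04  0.07  0.74 -1.81]
```

```bash
python3 -m inch '[{"grip":1,"slide":[0.57,-1,0],"turn":[0,0,0]},{"grip":1,"slide":[1.14,-2,0],"turn":[0,0,0]},{"grip":1,"slide":[1.7,-3,0],"turn":[0,0,0]},{"grip":1,"slide":[1.7,-3,0],"turn":[0,0,0]},{"grip":1,"slide":[1.7,-3,0.8],"turn":[0,0,0]}]'
python3 -m inch '[{"grip":1,"slide":[0,0,0.7],"turn":[0,0,0]},{"grip":1,"slide":[0,0,1.2],"turn":[0,0,0]},{"grip":1,"slide":[0,0,1.2],"turn":[0,0,0]}]'
python3 -c "
from h import *
goal((567.8,46.5,41),-.2)"
```

```text
time_s: 7.05
position: [571.1, 50.6, 132.0]
ee_rot: [-3.123, 0.306, -0.011]
ft_force: [0.2, -1.1, -0.1]
finger_gap: 88.4
gripper_force: 0.0
time_s: 7.35
position: [564.9, 47.6, 78.6]
ee_rot: [3.126, -0.311, -0.009]
ft_force: [-0.3, 0.5, -0.6]
finger_gap: 88.1
gripper_force: 0.0
{'time_s': 7.35, 'position': [564.882, 47.636, 78.6], 'ee_rot': [3.126, -0.311, -0.009], 'ft_force': [-0.271, 0.536, -0.587], 'finger_gap': 88.114, 'gripper_force': 0.0}
slide [0.082 0.012 0.94 ] turn [0.01 0.07 0.02] q [-0.06  0.62 -0.13  1.85  0.12  0.68 -2.04]
```

```bash
python3 -m inch '[{"grip":1,"slide":[0,0,0],"turn":[0,0,0]},{"grip":1,"slide":[0,0,0.5],"turn":[0,0,0]},{"grip":1,"slide":[0,0,0.7],"turn":[0,0,0]},{"grip":1,"slide":[0,0,0.7],"turn":[0,0,0]},{"grip":1,"slide":[0,0,0.7],"turn":[0,0,0]}]'
python3 -c "
from h import *
goal((567.8,46.5,41),-.2)"
```

```text
time_s: 7.85
position: [568.1, 46.5, 54.2]
ee_rot: [-3.125, 0.315, -0.002]
ft_force: [0.1, -0.3, 0.7]
finger_gap: 88.2
gripper_force: 0.0
{'time_s': 7.85, 'position': [568.072, 46.525, 54.185], 'ee_rot': [-3.125, 0.315, -0.002], 'ft_force': [0.084, -0.343, 0.699], 'finger_gap': 88.232, 'gripper_force': 0.0}
slide [-0.007  0.002  0.33 ] turn [-0.   -0.01 -0.01] q [-0.07  0.67 -0.12  1.86  0.13  0.63 -2.04]
```

```bash
python3 -m inch '[{"grip":1,"slide":[0,0,0.33],"turn":[0,0,0]},{"grip":1,"slide":[0,0,0.33],"turn":[0,0,0]},{"grip":-1,"slide":[0,0,0.33],"turn":[0,0,0]},{"grip":-1,"slide":[0,0,0.33],"turn":[0,0,0]},{"grip":-1,"slide":[0,0,0.33],"turn":[0,0,0]}]' 20
python3 -m inch '[{"grip":-1,"slide":[0,0,0],"turn":[0,0,0]},{"grip":-1,"slide":[0,0,0],"turn":[0,0,0]},{"grip":-1,"slide":[0,0,0],"turn":[0,0,0]},{"grip":-1,"slide":[0,0,0],"turn":[0,0,0]}]' 20
```

```text
time_s: 8.35
position: [567.7, 46.3, 40.3]
ee_rot: [-3.126, 0.315, -0.001]
ft_force: [0.2, 0.6, -0.3]
finger_gap: 66.3
gripper_force: 0.0
time_s: 8.75
position: [567.7, 46.2, 40.1]
ee_rot: [3.126, -0.315, 0.0]
ft_force: [-0.6, -0.2, -0.8]
finger_gap: 40.9
gripper_force: 20.0
```

```bash
python3 -m inch '[{"grip":-1,"slide":[0.12,0,0],"turn":[0,0,0]},{"grip":-1,"slide":[0.24,0,0],"turn":[0,0,0]},{"grip":-1,"slide":[0.36,0,0],"turn":[0,0,0]},{"grip":-1,"slide":[0.48,0,0],"turn":[0,0,0]},{"grip":-1,"slide":[0.58,0,0],"turn":[0,0,0]}]' 20
python3 -m inch '[{"grip":-1,"slide":[0.05,0,0],"turn":[0,0,0]},{"grip":-1,"slide":[0.1,0,0],"turn":[0,0,0]},{"grip":-1,"slide":[0.1,0,0],"turn":[0,0,0]}]' 20
```

```text
time_s: 9.25
position: [590.6, 41.5, 40.0]
ee_rot: [3.126, -0.315, -0.001]
ft_force: [-2.6, -0.1, 0.1]
finger_gap: 40.8
gripper_force: 20.0
time_s: 9.55
position: [594.2, 40.9, 40.0]
ee_rot: [3.126, -0.315, -0.0]
ft_force: [-2.9, 0.0, 0.5]
finger_gap: 41.1
gripper_force: 20.0
```

```bash
python3 -m inch '[{"grip":-1,"slide":[0.03,0,0],"turn":[0,0,0]},{"grip":-1,"slide":[0.05,0,0],"turn":[0,0,0]},{"grip":-1,"slide":[0.05,0,0],"turn":[0,0,0]},{"grip":-1,"slide":[0.05,0,0],"turn":[0,0,0]}]' 20
```

```text
time_s: 9.95
position: [594.3, 40.8, 39.5]
ee_rot: [3.125, -0.314, -0.006]
ft_force: [-6.7, 0.6, 0.5]
finger_gap: 40.9
gripper_force: 20.0
```

```bash
python3 -m inch '[{"grip":1,"slide":[-0.05,0,0],"turn":[0,0,0]},{"grip":1,"slide":[-0.05,0,0],"turn":[0,0,0]},{"grip":1,"slide":[-0.05,0,0],"turn":[0,0,0]},{"grip":1,"slide":[-0.05,0,0],"turn":[0,0,0]}]' 
python3 -m inch '[{"grip":1,"slide":[0,0,-0.4],"turn":[0,0,0]},{"grip":1,"slide":[0,0,-1.2],"turn":[0,0,0]},{"grip":1,"slide":[0,0,-2],"turn":[0,0,0]},{"grip":1,"slide":[0,1,-2],"turn":[0,0,0]},{"grip":1,"slide":[0,2,-2],"turn":[0,0,0]}]'
python3 -m inch '[{"grip":1,"slide":[-0.9,0,0],"turn":[0,0,0]},{"grip":1,"slide":[-1.9,1,0],"turn":[0,0,0]},{"grip":1,"slide":[-1.9,1.2,0],"turn":[0,0,0]}]'
python3 - <<'E'
from h import *
goal((516.4,56.9,120),-.2)
a,b=vision.read_camera("top"),vision.read_camera("side")
A=cv2.resize(a["pixels"][175:245,265:325],None,fx=7,fy=7,interpolation=cv2.INTER_CUBIC)
B=cv2.resize(b["pixels"][190:244,255:305],None,fx=7.5,fy=7.5,interpolation=cv2.INTER_CUBIC)
C=np.zeros((490,A.shape[1]+B.shape[1],3),np.uint8);C[:,:420]=A;C[:B.shape[0],420:]=B
cv2.imwrite("pics/e.png",C)
o=np.array([510.5,58.1]);ex=np.array([.98,-.199]);ey=np.array([.199,.98])
for n,x,y,z in(("crown",103,0,57),("disc",-8,0,74),("bodyFL",32,25,70),("bodyFR",32,-25,70),("bodyBL",-32,25,70)):
    print(n,((proj(a,[*(o+x*ex+y*ey),z])-[265,175]+.5)*7).round(0))
E
```

```text
time_s: 10.35
position: [595.0, 40.8, 40.4]
ee_rot: [-3.126, 0.315, -0.002]
ft_force: [-0.3, 0.1, 0.1]
finger_gap: 70.8
gripper_force: 0.0
time_s: 10.85
position: [579.8, -37.1, 122.8]
ee_rot: [-3.125, 0.31, -0.007]
ft_force: [0.6, -0.9, -0.5]
finger_gap: 87.8
gripper_force: 0.0
time_s: 11.15
position: [489.4, -71.7, 120.6]
ee_rot: [3.124, -0.318, -0.006]
ft_force: [0.6, -0.2, -0.3]
finger_gap: 87.8
gripper_force: 0.0
{'time_s': 11.15, 'position': [489.362, -71.73, 120.566], 'ee_rot': [3.124, -0.318, -0.006], 'ft_force': [0.569, -0.213, -0.34], 'finger_gap': 87.804, 'gripper_force': 0.0}
slide [ 0.014 -3.286  0.007] turn [ 0.03  0.04 -0.03] q [ 0.17  0.46 -0.14  2.02  0.1   0.67 -1.81]
crown [265.  16.]
disc [210. 303.]
bodyFL [163. 185.]
bodyFR [297. 210.]
bodyBL [131. 355.]
```

View pics/e.png

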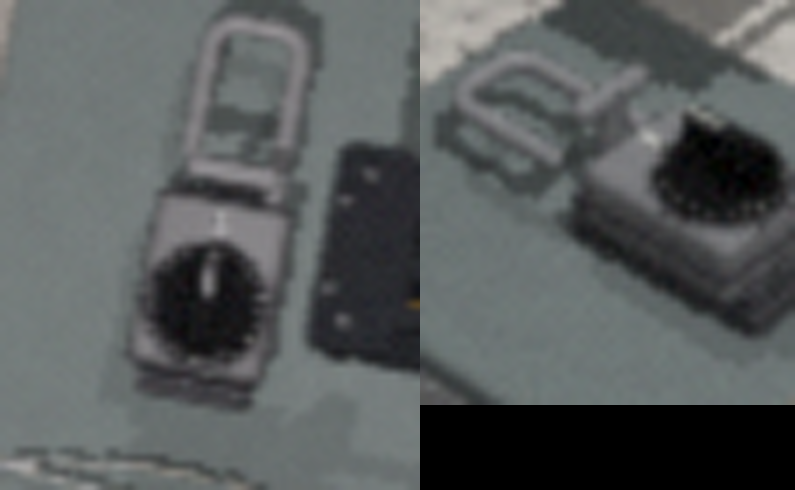

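The shackle is out: its crown is at (258,20) and the gap shows at the +y leg in the side view. The lock is within about 1 mm of prediction. Next I'll grip the body.

```bash
python3 -m inch '[{"grip":1,"slide":[0,-1,0],"turn":[0,0,0]},{"grip":1,"slide":[0,-2,0],"turn":[0,0,0]},{"grip":1,"slide":[0,-3,0],"turn":[0,0,0]},{"grip":1,"slide":[0,-3.28,0],"turn":[0,0,0]},{"grip":1,"slide":[0,-3.28,0],"turn":[0,0,0]}]'
python3 -m inch '[{"grip":1,"slide":[0,0,0],"turn":[0,0,0]},{"grip":1,"slide":[0,0,0.5],"turn":[0,0,0]},{"grip":1,"slide":[0,0,1],"turn":[0,0,0]},{"grip":1,"slide":[0,0,1],"turn":[0,0,0]},{"grip":1,"slide":[0,0,1],"turn":[0,0,0]}]'
python3 -c "
from h import *
goal((516.3,57.2,41),-.2)"
```

```text
time_s: 11.75
position: [522.0, 62.7, 120.7]
ee_rot: [-3.125, 0.307, -0.003]
ft_force: [-0.2, 0.7, 0.2]
finger_gap: 88.2
gripper_force: 0.0
time_s: 12.25
position: [520.4, 57.7, 80.3]
ee_rot: [3.125, -0.318, -0.001]
ft_force: [0.7, 0.0, -0.2]
finger_gap: 88.3
gripper_force: 0.0
{'time_s': 12.25, 'position': [520.41, 57.713, 80.331], 'ee_rot': [3.125, -0.318, -0.001], 'ft_force': [0.676, 0.013, -0.239], 'finger_gap': 88.337, 'gripper_force': 0.0}
slide [-0.098  0.032  0.983] turn [ 0.01  0.   -0.03] q [-0.09  0.57 -0.14  1.97  0.13  0.62 -2.09]
```

```bash
python3 -m inch '[{"grip":1,"slide":[-0.1,0.03,0.4],"turn":[0,0,0]},{"grip":1,"slide":[-0.1,0.03,0.8],"turn":[0,0,0]},{"grip":1,"slide":[-0.1,0.03,0.98],"turn":[0,0,0]},{"grip":1,"slide":[-0.1,0.03,0.98],"turn":[0,0,0]},{"grip":1,"slide":[-0.1,0.03,0.98],"turn":[0,0,0]}]'
python3 -m inch '[{"grip":-1,"slide":[0,0,0],"turn":[0,0,0]},{"grip":-1,"slide":[0,0,0],"turn":[0,0,0]},{"grip":-1,"slide":[0,0,0],"turn":[0,0,0]},{"grip":-1,"slide":[0,0,0],"turn":[0,0,0]},{"grip":-1,"slide":[0,0,0],"turn":[0,0,0]}]' 35
python3 -m inch '[{"grip":-1,"slide":[0,0,0],"turn":[0,0,0]},{"grip":-1,"slide":[0,0,0],"turn":[0,0,0]}]'
```

```text
time_s: 12.75
position: [516.9, 58.7, 41.7]
ee_rot: [-3.125, 0.316, -0.002]
ft_force: [-0.1, 0.6, -0.5]
finger_gap: 88.3
gripper_force: 0.0
time_s: 13.25
position: [516.2, 58.5, 41.0]
ee_rot: [3.125, -0.315, -0.0]
ft_force: [0.0, -2.2, 2.0]
finger_gap: 50.4
gripper_force: 0.9
time_s: 13.45
position: [516.2, 58.5, 41.0]
ee_rot: [3.125, -0.315, -0.0]
ft_force: [-0.5, -2.0, 3.0]
finger_gap: 49.8
gripper_force: 35.0
```

```bash
python3 -m inch '[{"grip":-1,"slide":[0,0,-0.08],"turn":[0,0,0]},{"grip":-1,"slide":[0,0,-0.16],"turn":[0,0,0]},{"grip":-1,"slide":[0.02,0,-0.22],"turn":[0,0,0]},{"grip":-1,"slide":[0.02,0,-0.22],"turn":[0,0,0]},{"grip":-1,"slide":[0.02,0,-0.22],"turn":[0,0,0]}]' 35
python3 -m inch '[{"grip":-1,"slide":[0,0.1,0],"turn":[0,0,0]},{"grip":-1,"slide":[0,0.2,0],"turn":[0,0,0]},{"grip":-1,"slide":[0,0.3,0],"turn":[0,0,0]},{"grip":-1,"slide":[0,0.4,0],"turn":[0,0,0]},{"grip":-1,"slide":[0,0.4,0],"turn":[0,0,0]}]'
```

```text
time_s: 13.95
position: [517.0, 58.7, 49.7]
ee_rot: [-3.126, 0.315, 0.0]
ft_force: [0.9, -0.3, -2.9]
finger_gap: 50.1
gripper_force: 35.0
time_s: 14.45
position: [513.6, 41.9, 49.7]
ee_rot: [3.125, -0.317, -0.0]
ft_force: [1.3, -0.6, -3.2]
finger_gap: 49.7
gripper_force: 35.0
```

```bash
python3 -m inch '[{"grip":-1,"slide":[0,0.2,0],"turn":[0,0,0]},{"grip":-1,"slide":[0,0.4,0],"turn":[0,0,0]},{"grip":-1,"slide":[0,0.6,0],"turn":[0,0,0]},{"grip":-1,"slide":[0,0.8,0],"turn":[0,0,0]},{"grip":-1,"slide":[0,1,0],"turn":[0,0,0]}]'
python3 -m inch '[{"grip":-1,"slide":[0,0,0],"turn":[0,0,0]},{"grip":-1,"slide":[0,0.1,-0.1],"turn":[0,0,0]},{"grip":-1,"slide":[0,0.1,-0.3],"turn":[0,0,0]},{"grip":-1,"slide":[0,0.1,-0.5],"turn":[0,0,0]},{"grip":-1,"slide":[0,0.1,-0.7],"turn":[0,0,0]}]'
```

```text
time_s: 14.95
position: [505.6, 2.8, 49.7]
ee_rot: [3.126, -0.316, -0.0]
ft_force: [0.2, 0.3, -3.8]
finger_gap: 49.8
gripper_force: 35.0
time_s: 15.45
position: [505.4, 0.3, 78.7]
ee_rot: [-3.126, 0.314, -0.001]
ft_force: [0.5, 0.1, -4.4]
finger_gap: 49.6
gripper_force: 35.0
```

Clear of the staple with no contact forces; lifting to about z 150 underside.

```bash
python3 -m inch '[{"grip":-1,"slide":[0,0,-0.5],"turn":[0,0,0]},{"grip":-1,"slide":[0,0,-1],"turn":[0,0,0]},{"grip":-1,"slide":[0,0,-1.5],"turn":[0,0,0]},{"grip":-1,"slide":[0,0,-2],"turn":[0,0,0]},{"grip":-1,"slide":[0,0,-2.3],"turn":[0,0,0]}]'
python3 -m inch '[{"grip":-1,"slide":[0,0,0],"turn":[0,0,0]},{"grip":-1,"slide":[0,0,0],"turn":[0,0,0]},{"grip":-1,"slide":[0,0,0],"turn":[0,0,0]},{"grip":-1,"slide":[0,0,0],"turn":[0,0,0]},{"grip":-1,"slide":[0,0,0],"turn":[0,0,0]}]'
python3 - <<'E'
from h import *
b=vision.read_camera("side");st()
cv2.imwrite("pics/f.png",cv2.resize(b["pixels"][110:270,200:390],None,fx=3.7,fy=3.7,interpolation=cv2.INTER_CUBIC))
E
```

```text
time_s: 15.95
position: [505.7, 0.2, 171.8]
ee_rot: [-3.125, 0.314, -0.004]
ft_force: [1.0, 0.9, -3.8]
finger_gap: 49.6
gripper_force: 35.0
time_s: 16.45
position: [504.6, -0.2, 169.0]
ee_rot: [3.126, -0.315, -0.002]
ft_force: [-1.1, 0.4, -3.5]
finger_gap: 50.0
gripper_force: 35.0
{'time_s': 16.5, 'position': [504.742, -0.131, 169.179], 'ee_rot': [3.126, -0.315, -0.002], 'ft_force': [0.491, 0.071, -2.835], 'finger_gap': 49.412, 'gripper_force': 34.999}
```

View pics/f.png

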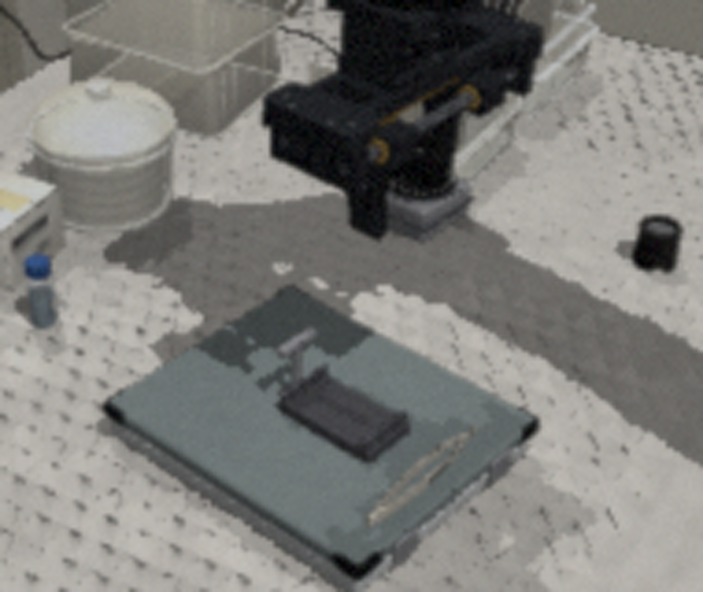

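The lock is held level at (430,205), well above the empty staple and plate, and the tweezers, loupe and vial are where they were.

```bash
python3 -c "
from station import env
print(env.hand_in())"
```

```text
the job is handed in; nothing more can be done
None
```

The padlock is unlocked and off the staple, and the gripper holds it level with its underside about 17 cm above the bench; the job was handed in at about 16.5 s, with no verdict returned.

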